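# Find and mark where the desk turntable rubs

### The arm

A 7-joint arm with a two-finger parallel gripper is mounted at the origin on the work surface. World frame = base frame: x ahead of the robot, y to its left, z up, the work surface at z = 0. Lengths are in m, angles in rad, forces in N, time in s.
With the tool pointing down it reaches from about 0.35 to 0.775 m from the base axis. Payload 3.1 kg.
Tool frame: the origin (TCP) lies on the centre line of the jaws, within the pads' length; the fingertips stand 14 mm ahead of it and the grasp point (between the pads) lies 5 mm behind it (r.finger_overhang is the y of the fingertips in the tool frame, in m); y points along the fingers, x is the direction in which the jaws open and shut, and the axes are right-handed (so a half turn about y gives the same grasp; the last joint's range is limited). The gripper opens to 85 mm and grips with 20 to 120 N. Pads are 22 mm wide; open, the fingers measure 114 mm over their backs; the gripper's body (76 mm by 85 mm) begins 54 mm behind the grasp point. The pads swing forward as they close: fully open they stand 13 mm farther back than shut.
Start: joints at [-1.16, 0.311, 0.014, 1.512, -0.004, 1.319, -0.027], TCP at [0.241, 0.495, 0.245] pointing down, gripper open.
Joint ranges: [-2.7, 2.7], [-0.3, 1.91], [-1.27, 1.3], [0.12, 2.57], [-1.44, 4.58], [0.2, 2.03], [-3.05, 3.05]. Speed limits (rad/s): [2.79, 2.79, 3.14, 3.14, 3.14, 3.14, 3.14].

### API

Orientations are given as a rotation vector (axis times angle).
In Python, from rig import r, solve_ik, capture, calibration gives the robot as it stands. The module is installed in compiled form; this text tells all that it offers. Calls block until the motion is done:
- r.move_ptp(position, orientation): joint-space move of the TCP to a pose.
- r.servo_line(position, v=0.15, frame=None): straight line of the TCP; frame=None keeps the orientation; v is the mean speed in m/s.
- r.move_j(angles): joint-space move.
- r.move_gripper(opening, strength=None): finger opening in m; strength is the grip in N (None keeps the last); returns when the fingers have stopped.
- r.wait(seconds).
- solve_ik(position, orientation): joint angles nearest the present ones, or None.
- capture(name): name is "scene" or "side" or "wrist"; returns (picture, depth): 400x640x3 uint8, red, green, blue; 400x640 float32, m along the optical axis (not along the pixel's ray), 0 where there is no reading.
- calibration(name): a dict with "fov_y" (degrees; the focal length in pixels is half the picture's height over the tangent of half this angle, whatever the lens; pixels are square), "cx", "cy" (the principal point, pixels), "xyz" and "attitude" of the camera in the world. Camera axes: x right, y down, z forward; pixel columns grow to the right and rows downward; lengths in m; the calibration is good to about 2 mm. A picture is of the moment at which its call begins: read the wrist's pose just before it. calibration takes no time and is no camera call; for the wrist camera it gives the pose at the moment of the call.
A pose or a line that the arm cannot do raises r.Unreachable and nothing moves.
- r.close_job(): hands the job in, once; it reports no verdict.
Readings, each from a call of its own:
- r.get_clock(): time.
- r.get_qpos(): joint angles.
- r.get_qd(): joint speeds.
- r.get_joint_torque(): joint torques, N m.
- r.get_tool_pos(): TCP position.
- r.get_ee_rot(): TCP orientation.
- r.get_force(): force on the tool from outside, world axes, zero at the start.
- r.get_ft_torque(): the same for the moment, N m.
- r.get_width(): finger opening in m.
Only numpy, scipy, OpenCV 4.12 (cv2) and the standard library are available. Lean on these libraries where they do the work, as an engineer would, in place of code of your own. Each camera call takes 0.05 s, during which the arm holds its last target. There are 200 camera calls.

### The job

The little white turntable organiser on the desk drags on its rubber-nosed guide shoe at one place of its rim. Gently turn it round, a closed fingertip in its finger cup is the easy way, and feel for the place where the drag is strongest, and leave it standing with the middle of that place at the shoe. Then set the chrome binder clip upright on the turntable, at the rim right in front of the shoe, to mark the place, without turning the disc away, and leave the other things on the desk alone.

Things in the scene. Friction and masses are not known exactly. Their poses are not given: they have to be found in the camera images.
- turntable: White plastic disc, 200 mm across, 12 mm thick, turning either way about a vertical axis on a fixed stand; it stays where left. Origin: on the axis at its underside, 18 mm above the desk (top at 30 mm); z up; x points from the axis to the finger cup. A cap at its centre is 5 mm high. Pushed at the cup it takes about 1 N to turn, at the rubbing place 10 to 17 N. Load it with less than 25 N.
- finger_cup (a point): Centre of the floor of the finger cup, a round plastic ring standing on the disc 62 mm from the axis: 52 mm inside, 58 mm outside, 25 mm high; the floor is the disc's top. It turns with the disc. Put closed fingertips into it and push its wall round.
- shoe: Block fixed by the rim, 44 mm wide, 20 mm deep, top level with the disc's, with a sprung rubber nose that meets the rim. Origin: its inner face, 118 mm from the axis; x points away from the axis. The rubbing place, too slight to see, is 86 to 274 degrees round the rim from the finger cup, not at the shoe at first; drag begins 15 degrees before its middle, peaks there, ends 15 degrees after.
- mark (a point): Fixed point at the height of the disc's top, 72 mm from the turntable's axis straight towards the shoe: where the clip's middle belongs. It does not turn with the disc. (The rubbing place counts as found if its middle stands within about 10 degrees of the shoe.)
- clip_center (a point): Middle (10 mm above its underside) of a chrome binder clip, 30 g, standing on its flat spine on the desk: 32 mm long along its x, spine 19 mm wide along y, 20 mm high, z up. Grip it across its 32 mm length (x), from above.
- pencil_cup: Bystander: bamboo pencil cup with three pencils, 76 mm across, 165 mm high over all; origin at the centre of its underside.
- tray: Bystander: empty white plastic tray 240 x 110 mm, 25 mm high; origin at the centre of its underside.
- compass: Bystander: blue plastic drawing compass lying flat, 150 mm long, 12 mm high; origin at its hinge, legs along x.
Things that resemble listed ones, but are neither listed nor needed, are in the scene too. Leave any purple or yellow look-alike of the part that bears turntable alone. Leave any blue or green look-alike of the part that bears clip_center alone.

How it is judged:
On the way:
1. the rubbing place stands at the shoe, the disc still and let go (contact force between turntable and shoe above 7 N and angular speed of turntable below 0.05 rad/s and contact force between the fingers and turntable below 0.05 N), for 0.3 s.
At the end, for the whole second after the job is handed in: The turntable stands still with its rubbing place at the shoe (shoe pressed with over 7 N, that is within about 10 degrees of the strongest place), and the clip stands upright on the disc, its middle within 20 mm of the mark point in front of the shoe (contact force between turntable and shoe above 7 N and angular speed of turntable below 0.05 rad/s and horizontal distance between clip_center and mark below 0.02 m and z of clip_center in the frame of mark between 0.006 and 0.014 m and angle between clip_center's own z axis and vertical below 0.15 rad); the robot touches nothing.
It fails at once if the turntable is pushed or pressed with more than 25 N (contact force between the fingers and turntable above 25 N).
It fails at once if the pencil cup is shifted by more than 20 mm (distance of pencil_cup from where it was at the start of the episode above 0.02 m).
It fails at once if the tray is shifted by more than 20 mm (distance of tray from where it was at the start of the episode above 0.02 m).
It fails at once if the compass is shifted by more than 20 mm (distance of compass from where it was at the start of the episode above 0.02 m).
It also fails if it takes over 72 s, if anything falls off the work surface, if the arm or the gripper's body presses on something with over 40 N, if the wrist force passes 120 N, or if a joint passes its speed limit or range.

## Working session

There is one attempt and no reset: what is moved stays moved. The work goes in short steps, each a Python script; the robot and the scene stay as the last script left them, time stands still between calls to the robot, and variables do not carry over. Pictures are saved under pics/ and viewed, about 8 in all and at most 12, crops included, and the job is handed in when it is done.

```bash
mkdir -p pics; cat > h.py <<'E'
import numpy as np, cv2
from rig import r, solve_ik, capture, calibration
from scipy.spatial.transform import Rotation as R
def shot(n):
    c=calibration(n); im,d=capture(n); return c,im,d
def save(f,im): cv2.imwrite('pics/'+f,im[...,::-1])
def cloud(c,d):
    f=200/np.tan(np.radians(c['fov_y'])/2)
    v,u=np.mgrid[0:400,0:640]
    P=np.stack([(u-c['cx'])/f*d,(v-c['cy'])/f*d,d],-1)
    a=np.array(c['attitude'])
    M=R.from_rotvec(a).as_matrix() if a.size==3 else a.reshape(3,3)
    P=P@M.T+np.array(c['xyz']); P[d==0]=np.nan
    return P
E
python3 - <<'E'
from h import *
for n in ['scene','side']:
    c,im,d=shot(n); print(n,c); save(n+'0.png',im); np.save(n+'0.npy',cloud(c,d))
print(r.get_tool_pos(),r.get_ee_rot(),r.get_clock(),r.get_width(),r.finger_overhang,r.get_force())
E
```

```text
scene {'fov_y': 45.49877866813941, 'cx': 312.2752936037611, 'cy': 202.6644951538903, 'xyz': array([1.05055656, 0.38228629, 0.96945159]), 'attitude': array([-1.19426361, -2.45353456,  0.81800006])}
side {'fov_y': 47.153916100508916, 'cx': 325.834811840172, 'cy': 200.15771259003722, 'xyz': array([0.46114398, 0.78478382, 0.80057642]), 'attitude': array([-0.10576724,  2.8740144 , -1.2465712 ])}
[0.24030583 0.4940062  0.24429972] [-1.39126216 -0.86825427  0.87124691] 0.1 0.08531672327592005 0.014 [ 0.16471521  0.70061047 -0.28874778]
```

View pics/scene0.png

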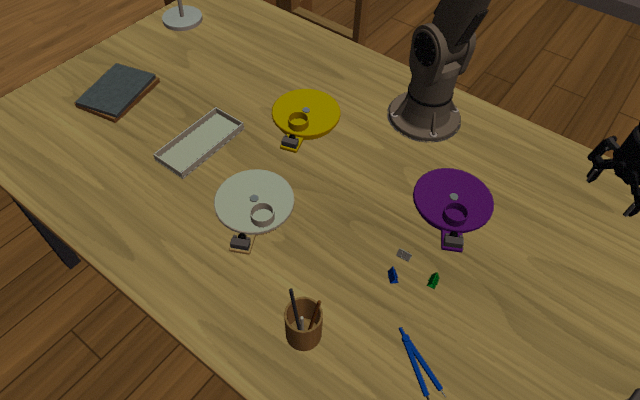

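View pics/side0.png

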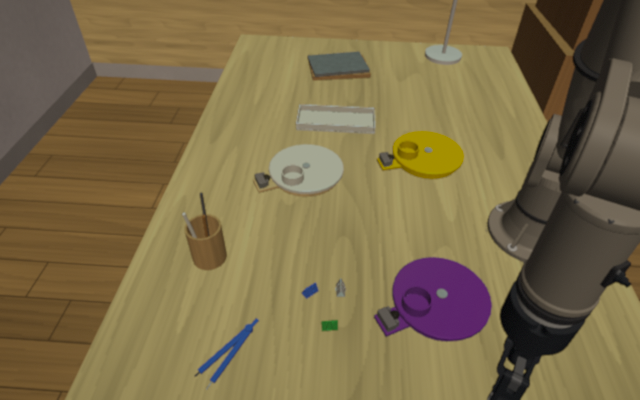

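Scene view: white disc at (254,200) with its cup at (262,214) and shoe at (242,241). The yellow (306,113) and purple (453,200) discs are look-alikes. Three clips stand at (404,255) chrome, (393,275) blue and (433,280) green, so the chrome one is the target. I'll measure these and confirm with a crop.

```bash
python3 - <<'E'
from h import *
from scipy.optimize import least_squares
for n,(u,v),(cu,cv),(ku,kv),(su,sv) in [('scene',(254,200),(404,255),(262,214),(242,241)),('side',(306,170),(340,289),(292,174),(262,180))]:
    P=np.load(n+'0.npy'); im=cv2.imread(f'pics/{n}0.png')
    print(n,'cap',P[v-1:v+2,u-1:u+2].reshape(-1,3).mean(0),'shoe',P[sv,su])
    c0=P[v,u]
    D=np.linalg.norm(P[...,:2]-c0[:2],axis=-1)
    m=(D<.115)&(abs(P[...,2]-.03)<.004)
    hsv=cv2.cvtColor(im,cv2.COLOR_BGR2HSV); m&=(hsv[...,1]<60)
    hull=cv2.convexHull(P[m][:,:2].astype(np.float32))[:,0]
    f=least_squares(lambda p:np.hypot(*(hull-p[:2]).T)-p[2],[*c0[:2],.1],loss='soft_l1',f_scale=.002)
    print('disc',f.x,m.sum())
    m=(np.linalg.norm(P[...,:2]-f.x[:2],axis=-1)<.1)&(P[...,2]>.043)&(P[...,2]<.07)
    h=P[m][:,:2]; q,_=cv2.minEnclosingCircle(h.astype(np.float32)); k=np.array(q)
    print('cup',q,_,m.sum(),np.linalg.norm(k-f.x[:2]), np.degrees(np.arctan2(*(k-f.x[:2])[::-1])))
    D=np.linalg.norm(P[...,:2]-f.x[:2],axis=-1)
    m=(D>.112)&(D<.17)&(P[...,2]>.015)&(P[...,2]<.07)
    s=P[m]; print('shoe',s.mean(0),m.sum(),np.degrees(np.arctan2(*(s.mean(0)[:2]-f.x[:2])[::-1])), s[:,2].max())
    Q=P[cv-14:cv+15,cu-14:cu+15]; S=hsv[cv-14:cv+15,cu-14:cu+15,1]
    m=(Q[...,2]>.008)&(Q[...,2]<.03)&(S<110)
    q=Q[m]; C=q.mean(0); w,V=np.linalg.eigh(np.cov((q-C)[:,:2].T)); print('clip',C,q.max(0),q.min(0),m.sum(),V[:,1],np.sqrt(w),np.degrees(np.arctan2(V[1,1],V[0,1])))
    big=cv2.resize(im[cv-30:cv+45,cu-40:cu+60],None,fx=4,fy=4,interpolation=2); cv2.imwrite(f'pics/{n}_clip.png',big)
a=cv2.imread('pics/scene_clip.png');b=cv2.imread('pics/side_clip.png');cv2.imwrite('pics/clipcrop.png',np.hstack([a,b]))
E
```

```text
scene cap [ 0.56480785 -0.16168704  0.03491842] shoe [ 0.66903655 -0.10566196  0.02988992]
disc [ 0.56096209 -0.1669832   0.09954483] 3578
cup (0.5894782543182373, -0.11247828602790833) 0.029504118487238884 202 0.0615138811844295 62.38209851379253
shoe [ 0.67362479 -0.10776899  0.02766309] 235 27.725896208295886 0.035919595788970304
clip [0.45652138 0.20585429 0.01527096] [0.50612763 0.22087475 0.02521596] [0.44404997 0.18951718 0.00812961] 90 [-0.99010132  0.1403545 ] [0.00890362 0.01204761] 171.93163991271314
side cap [ 0.5585833  -0.14959705  0.02924605] shoe [ 0.66743305 -0.09976725  0.02877388]
disc [ 0.56399073 -0.16413158  0.10079869] 2291
cup (0.5910496711730957, -0.11160537600517273) 0.031739164143800735 182 0.059086275467272825 62.7446853713124
shoe [ 0.67274358 -0.10405442  0.02571173] 144 28.9171024562665 0.03354940655467242
clip [0.45308166 0.20721535 0.01437523] [0.45955009 0.22282238 0.02077594] [0.44584058 0.18899659 0.00813786] 76 [-0.07879274  0.99689102] [0.00369004 0.00971375] 94.51917601601843
```

View pics/clipcrop.png

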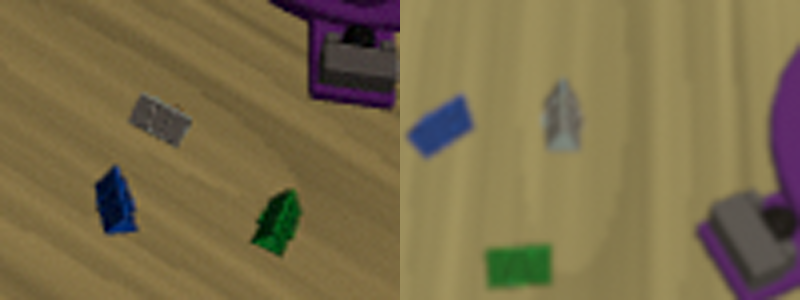

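The crop confirms the chrome clip near (0.454, 0.206) with its long axis roughly along world y. Blue and green are clearly different parts. Next I go above the white disc, take a close look and check the joint range for the sweep.

```bash
cat >> h.py <<'E'
def down(phi):
    x=np.array([np.cos(phi),np.sin(phi),0]); y=np.array([0,0,-1.]); return R.from_matrix(np.c_[x,y,np.cross(x,y)]).as_rotvec()
E
python3 - <<'E'
from h import *
from scipy.optimize import least_squares
P=np.load('scene0.npy'); print('pencil',P[325,304],'compass',P[335,403],'tray',P[142,200])
C=np.array([.5625,-.1655])
print('yaw0',np.degrees(R.from_rotvec(r.get_ee_rot()).as_matrix()[:2,0]))
r.move_gripper(0.0,30)
for phi in np.radians([-60,-20,20,60,100]):
    q=solve_ik([C[0]-.05,C[1],.33],down(phi)); print(np.degrees(phi),None if q is None else np.round(q,2))
r.move_ptp([C[0]-.05,C[1],.33],down(np.pi/2)) if solve_ik([C[0]-.05,C[1],.33],down(np.pi/2)) is not None else print('no')
c,im,d=shot('wrist'); save('w1.png',im); P=cloud(c,d); np.save('w1.npy',P)
print(c['xyz'],r.get_qpos(),r.get_width(),r.get_clock(),r.get_force())
th=np.radians(np.arange(62,315,20))
for off in (36,-36,0,90):
    for k in (-360,-180,0,180):
        out=[]
        for t in th:
            q=solve_ik([*(C+.062*np.array([np.cos(t),np.sin(t)])),.054],down(t+np.radians(off+k)))
            out.append(None if q is None else round(float(q[6]),2))
        print(off,k,out)
E
```

```text
pencil [0.73220138 0.12861189 0.00364733] compass [0.624157   0.30691526 0.01130373] tray [ 0.49178922 -0.43319533  0.0070022 ]
yaw0 [25.06211893 51.523593  ]
-59.99999999999999 [-0.44  0.37  1.02  1.4  -0.31  1.54 -0.49]
-20.0 [-0.44  0.37  1.02  1.4  -0.31  1.54  0.21]
20.0 [-0.45  0.37  1.04  1.4  -0.32  1.55  0.92]
59.99999999999999 [-0.45  0.37  1.04  1.4  -0.32  1.55  1.61]
100.0 [-0.39  0.34  0.94  1.4  -0.27  1.54  2.27]
[ 0.43810378 -0.16600951  0.45818632] [-0.40935116  0.35091024  0.96677006  1.40058979 -0.28726473  1.53807512
  2.11037997] 0.00010589975634014916 3.4667 [-0.55010792 -0.77488673 -0.75856212]
36 -360 [2.28, 2.59, 2.92, 3.04, 3.04, -1.92, -1.53, -1.15, -0.78, -0.42, 0.0, 0.29, 0.57]
36 -180 [-0.54, -0.19, 0.15, 0.47, 0.82, 1.15, 1.46, 1.82, 2.17, 2.5, 2.81, 2.86, 2.99]
36 0 [2.28, 2.59, 2.92, 3.04, 3.04, -1.92, -1.53, -1.15, -0.78, -0.42, 0.0, 0.29, 0.57]
36 180 [-0.54, -0.19, 0.15, 0.47, 0.82, 1.15, 1.46, 1.82, 2.17, 2.5, 2.81, 2.86, 2.99]
-36 -360 [1.15, 1.45, 1.78, 2.12, 2.47, 2.84, 2.94, 3.04, 3.0, -1.68, -1.34, -1.02, -0.7]
-36 -180 [-1.9, -1.54, -1.18, 
[... 253 characters left out ...]
 2.02, 2.35, 2.69, 3.04, 2.99, 2.98, -1.78, -1.41, -1.05, -0.71, -0.39, -0.0]
0 -180 [-1.27, -0.92, -0.55, -0.18, 0.27, 0.61, 0.96, 1.27, 1.59, 1.92, 2.24, 2.54, 2.83]
0 0 [1.71, 2.02, 2.35, 2.69, 3.04, 2.99, 2.98, -1.78, -1.41, -1.05, -0.71, -0.39, -0.0]
0 180 [-1.27, -0.92, -0.55, -0.18, 0.27, 0.61, 0.96, 1.27, 1.59, 1.92, 2.24, 2.54, 2.83]
90 -360 [2.91, 2.97, 3.02, -1.75, -1.37, -0.98, -0.59, -0.21, 0.24, 0.55, 0.85, 1.12, 1.4]
90 -180 [0.33, 0.65, 0.97, 1.28, 1.61, 1.97, 2.33, 2.69, 3.02, 3.02, 2.98, -1.96, -1.65]
90 0 [2.91, 2.97, 3.02, -1.75, -1.37, -0.98, -0.59, -0.21, 0.24, 0.55, 0.85, 1.12, 1.4]
90 180 [0.33, 0.65, 0.97, 1.28, 1.61, 1.97, 2.33, 2.69, 3.02, 3.02, 2.98, -1.96, -1.65]
```

View pics/w1.png

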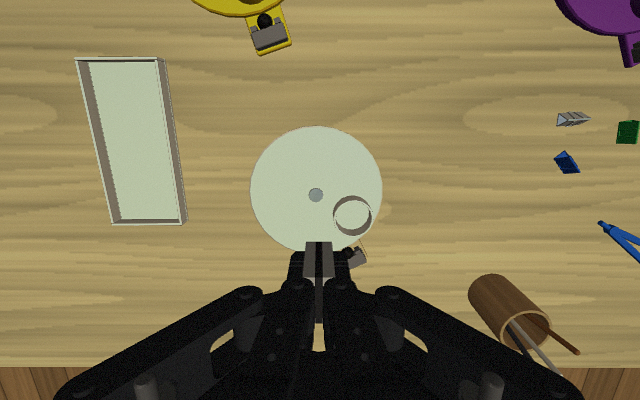

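The wrist view shows the whole disc (centre (316,195)), the cup at (352,216), part of the shoe at (357,257), and the chrome clip at (572,119). A yaw offset of -36° gives one continuous sweep. I'll refine the poses and descend into the cup.

```bash
python3 - <<'E'
from h import *
from scipy.optimize import least_squares
P=np.load('w1.npy')
D=np.linalg.norm(P[...,:2]-[.5625,-.1655],axis=-1)
v=np.arange(400)[:,None]+0*D
m=(D<.115)&(abs(P[...,2]-.03)<.004)&(v<238)
h=cv2.convexHull(P[m][:,:2].astype(np.float32))[:,0]
h=h[h[:,0]<.62]
f=least_squares(lambda p:np.hypot(*(h-p[:2]).T)-p[2],[.5625,-.1655,.1],loss='soft_l1',f_scale=.001); print('disc',f.x,len(h)); C=f.x[:2]
m=(D<.1)&(P[...,2]>.045)&(P[...,2]<.065)&(v<238)
k,rad=cv2.minEnclosingCircle(P[m][:,:2].astype(np.float32)); k=np.array(k); print('cup',k,rad,np.linalg.norm(k-C),np.degrees(np.arctan2(*(k-C)[::-1])))
Q=P[105:133,552:596]; m=(Q[...,2]>.004)&(Q[...,2]<.03); q=Q[m]; (c,s,a)=cv2.minAreaRect(q[:,:2].astype(np.float32)); print('clip',c,s,a,q.mean(0),m.sum())
# shoe orientation from scene + side: rect
for n in('scene','side'):
    P=np.load(n+'0.npy'); D=np.linalg.norm(P[...,:2]-C,axis=-1); m=(D>.108)&(D<.17)&(P[...,2]>.024)&(P[...,2]<.037); q=P[m]
    print('shoe',cv2.minAreaRect(q[:,:2].astype(np.float32)),np.degrees(np.arctan2(*(np.median(q,0)[:2]-C)[::-1])))
E
```

```text
disc [ 0.56075202 -0.17014964  0.09946697] 45
cup [ 0.59042507 -0.11588359] 0.029171517118811607 0.06184896247282932 61.32985096722774
clip (0.45226532220840454, 0.20326074957847595) (0.020948655903339386, 0.03459548205137253) 5.034749984741211 [0.45170655 0.20166499 0.01309763] 287
shoe ((0.6693105697631836, -0.11053868383169174), (0.03186831995844841, 0.04368378967046738), 25.84791374206543) 28.291081381696454
shoe ((0.6702364087104797, -0.11013568192720413), (0.031687892973423004, 0.04286971315741539), 28.597932815551758) 28.760053797198346
```

```bash
cat > sweep.py <<'E'
from h import *
C=np.array([.562,-.1675]); OFF=np.radians(-36+180); Z=.053
def pose(t): return np.array([*(C+.062*np.array([np.cos(t),np.sin(t)])),Z]),down(t+OFF)
E
python3 - <<'E'
from sweep import *
t=np.radians(62); p,o=pose(t)
r.move_ptp(p+[0,0,.10],o)
r.wait(.2); r.servo_line(p+[0,0,.02],v=.12); r.wait(.15); F0=np.array(r.get_force()); print('F0',F0,r.get_clock())
r.servo_line(p,v=.05); r.wait(.1); print('in',np.array(r.get_force())-F0,r.get_tool_pos(),p)
np.save('F0.npy',F0)
log=[];fm=0;tm=0;t0=r.get_clock()
while r.get_clock()-t0<33 and t<np.radians(325):
    F=log[-1][1] if log else 0
    t+=np.radians(1.5 if F>2.5 or fm>4 else 3)
    p,o=pose(t); r.servo_line(p,v=.05,frame=o)
    f=np.array(r.get_force())-F0; x=np.array(r.get_tool_pos())[:2]-C
    a=np.degrees(np.arctan2(x[1],x[0]))%360; ar=np.radians(a)
    ft=f[0]*np.sin(ar)-f[1]*np.cos(ar); fr=f[0]*np.cos(ar)+f[1]*np.sin(ar)
    log.append((a,ft,fr,f[2],np.degrees(t),r.get_clock()))
    if ft>fm: fm=ft;tm=a
    if np.hypot(ft,fr)>21.5: print('FORCE STOP');break
    if fm>7 and ft<fm*.85 and a-tm>4: print('past peak');break
np.save('log.npy',log)
for l in log: print(*np.round(l,1))
print('peak',fm,tm)
E
```

```text
F0 [ 0.38729967 -0.31001126 -0.24185466] 8.0667
in [-0.40769411  0.50759846 -0.50367794] [ 0.59127058 -0.11295498  0.053193  ] [ 0.59110724 -0.11275725  0.053     ]
past peak
64.9 -1.4 -0.5 -0.8 65.0 9.0
67.9 -1.6 -0.1 -0.5 68.0 9.2
70.9 -0.9 0.3 0.6 71.0 9.5
73.8 -0.5 0.0 -0.0 74.0 9.7
76.8 -1.0 0.4 0.0 77.0 10.0
79.9 -0.2 0.4 0.7 80.0 10.2
83.0 0.2 0.4 0.1 83.0 10.5
86.1 0.5 -0.0 -0.5 86.0 10.7
89.1 -0.4 0.7 0.5 89.0 11.0
92.1 -0.8 0.5 0.2 92.0 11.2
95.1 -0.2 0.1 -0.4 95.0 11.5
98.1 0.7 0.5 -0.0 98.0 11.7
101.1 0.2 0.5 0.7 101.0 12.0
104.1 -1.0 2.3 0.7 104.0 12.2
107.1 -0.1 0.5 0.6 107.0 12.5
110.1 -0.0 -0.1 0.2 110.0 12.7
113.1 0.5 1.4 -0.3 113.0 13.0
116.1 1.2 0.9 0.2 116.0 13.2
119.1 0.4 0.2 -0.5 119.0 13.5
122.1 -0.4 0.9 -0.5 122.0 13.7
125.1 0.6 0.9 0.3 125.0 14.0
128.1 0.1 0.4 0.8 128.0 14.2
131.1 0.3 0.7 -0.2 131.0 14.5
134.1 0.6 0.8 0.5 134.0 14.7
137.1 -0.0 0.3 0.4 137.0 15.0
140.1 0.6 0.4 0.2 140.0 15.2
143.1 -0.4 -0.2 0.5 143.0 15.5
146.1 -0.4 0.4 -0.0 146.0 15.7
149.1 0.6 0.0 0.0 149.0 16.0
152.1 0.2 0.4 0.5 152.0 16.2
155.1 0.1 0.7 0.5 155.0 16.5
158.1 -0.1 0.3 0.0 158
[... 175 characters left out ...]
.1 176.0 18.2
179.1 -0.2 -0.6 0.1 179.0 18.5
182.1 1.2 0.9 0.2 182.0 18.7
185.1 0.8 -0.6 0.3 185.0 19.0
188.1 0.6 0.5 0.1 188.0 19.2
191.1 0.3 0.2 0.1 191.0 19.5
194.1 -0.0 0.1 0.0 194.0 19.7
197.0 1.1 0.4 -0.3 197.0 20.0
199.5 2.6 0.7 0.4 200.0 20.2
200.5 4.2 0.6 1.1 201.5 20.5
202.0 4.4 0.7 1.5 203.0 20.7
203.5 5.7 1.4 2.0 204.5 21.0
204.6 5.9 0.9 3.0 206.0 21.2
205.9 7.1 0.2 3.0 207.5 21.5
207.1 6.7 1.1 3.7 209.0 21.7
208.3 7.5 1.6 4.3 210.5 22.0
209.7 7.9 1.6 4.1 212.0 22.2
211.2 9.0 0.9 4.4 213.5 22.5
212.5 8.1 0.4 4.9 215.0 22.7
214.1 8.2 2.2 4.4 216.5 23.0
215.8 8.1 0.2 4.4 218.0 23.2
217.6 7.7 -0.5 2.9 219.5 23.5
219.5 6.6 -0.2 2.9 221.0 23.7
peak 8.957903077732656 211.18602081063045
```

The drag rises at about 198° and peaks near 212.5°. The fingertip now stands at 219.5°, about 7° past the peak. I'll push back from the other wall by that amount, let go and verify.

```bash
python3 - <<'E'
from sweep import *
F0=np.load('F0.npy'); t=np.radians(219.5); log=[]; a0=None
def rd():
    f=np.array(r.get_force())-F0; x=np.array(r.get_tool_pos())[:2]-C
    a=np.degrees(np.arctan2(x[1],x[0]))%360; ar=np.radians(a)
    return a,f[0]*np.sin(ar)-f[1]*np.cos(ar),f[0]*np.cos(ar)+f[1]*np.sin(ar),np.degrees(t)
while t>np.radians(182):
    t-=np.radians(1.5); p,o=pose(t); r.servo_line(p,v=.05,frame=o)
    l=rd(); log.append(l)
    if a0 is None and l[1]<-4.5: a0=l[0]
    if a0 is not None and a0-l[0]>6.3: break
    if np.hypot(l[1],l[2])>21: print('STOP');break
for l in log: print(*np.round(l,1))
print('contact',a0)
t=np.radians(log[-1][0]+7.5); p,o=pose(t); r.servo_line(p,v=.05,frame=o); print('free',rd())
r.servo_line(p+[0,0,.12],v=.15)
r.move_ptp([.48,-.10,.33],down(np.pi/2+.5))
c,im,d=shot('wrist'); save('w2.png',im); P=cloud(c,d); np.save('w2.npy',P)
D=np.linalg.norm(P[...,:2]-C,axis=-1); m=(D<.1)&(P[...,2]>.045)&(P[...,2]<.065)
k,rad=cv2.minEnclosingCircle(P[m][:,:2].astype(np.float32)); k=np.array(k); print('cup',k,rad,m.sum(),np.linalg.norm(k-C),np.degrees(np.arctan2(*(k-C)[::-1]))%360)
print(r.get_clock(),r.get_qpos())
E
```

```text
218.8 1.5 0.0 218.0
217.7 0.5 -0.5 216.5
215.5 -0.9 0.2 215.0
213.6 0.0 0.7 213.5
212.0 0.5 0.7 212.0
210.5 0.7 0.4 210.5
209.0 0.1 0.4 209.0
207.5 -0.0 0.6 207.5
206.0 -0.4 0.6 206.0
204.5 1.2 -0.5 204.5
203.0 0.6 -0.1 203.0
201.5 0.4 -0.5 201.5
199.9 -0.2 0.9 200.0
198.5 -0.3 -0.5 198.5
197.0 0.3 0.3 197.0
196.3 -1.6 0.2 195.5
195.8 -3.9 -0.7 194.0
194.3 -3.7 -0.8 192.5
193.1 -5.9 -0.2 191.0
191.9 -5.6 0.5 189.5
190.4 -5.2 -0.6 188.0
188.9 -6.5 0.6 186.5
187.5 -6.4 -0.9 185.0
185.7 -5.9 -0.6 183.5
contact 193.07042929939436
free (np.float64(192.0252902217169), np.float64(1.0993058284532329), np.float64(0.16982233614452988), np.float64(193.23941867810078))
cup [ 0.50140095 -0.18885785] 0.028948213905096054 413 0.06425265019991125 199.4147682524991
32.9417 [-0.00365633  0.15428662  0.20505183  1.50839651 -0.0312176   1.48325234
  2.2718441 ]
```

View pics/w2.png

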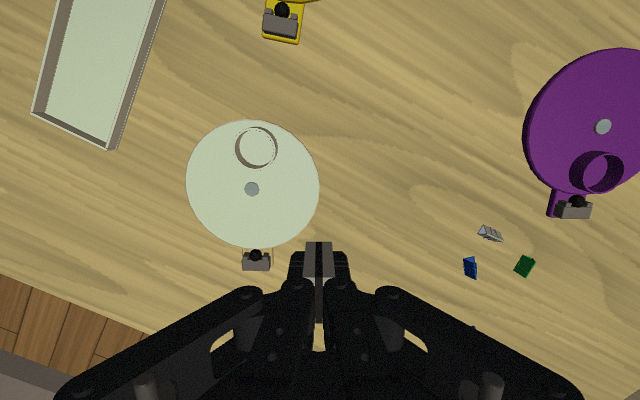

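The cup now stands at about 199° in the picture (251,147). The forward peak (212.5°) and reverse peak (about 188°, with 23.7° backlash) agree on a middle at a cup angle of about 200°. I computed 197.5–199° at rest, so the disc is within about 3° of the middle. Nothing has been disturbed. Now the clip.

```bash
python3 - <<'E'
from h import *
from scipy.optimize import least_squares
P=np.load('w2.npy'); im=cv2.imread('pics/w2.png')
D=np.linalg.norm(P[...,:2]-[.562,-.1675],axis=-1)
m=(D<.112)&(abs(P[...,2]-.03)<.004); m[247:]=False
h=cv2.convexHull(P[m][:,:2].astype(np.float32))[:,0]
f=least_squares(lambda p:np.hypot(*(h-p[:2]).T)-p[2],[.562,-.1675,.1],loss='soft_l1',f_scale=.001); print('disc',f.x)
s=P[252:272,240:273]; s=s[(s[...,2]>.02)&(s[...,2]<.05)]; print('shoe',np.median(s,0),np.degrees(np.arctan2(*(np.median(s,0)[:2]-f.x[:2])[::-1])))
q=P[220:247,473:508]; q=q[(q[...,2]>.004)&(q[...,2]<.03)]; c,sz,a=cv2.minAreaRect(q[:,:2].astype(np.float32)); print('clip',c,sz,a,len(q))
c=np.array([.4525,.204])
g=np.radians(95)
for gg in (g,g-np.pi):
    print(gg,solve_ik([*c,.018],down(gg)))
    for p in (118,-62): print(p,solve_ik([.6256,-.1337,.05],down(np.radians(p))))
E
```

```text
disc [ 0.5604676  -0.17019987  0.09938242]
shoe [ 0.66887027 -0.11478176  0.02958494] 27.07723463720099
clip (0.4517093002796173, 0.2025361806154251) (0.019759900867938995, 0.034042373299598694) 3.108985185623169 198
1.6580627893946132 [-0.43427354  0.46056392 -0.0299424   1.92744495  0.01944151  0.75385657
  1.18279044]
118 [ 0.05599796  0.65651909  0.19681641  1.49335524 -0.14180196  1.00569169
  2.34843984]
-62 [-0.44802937  0.93229769  1.1206372   1.51509319 -0.86632496  1.24963852
 -0.28505104]
-1.48352986419518 [-1.24955153  0.7469871   1.12377662  1.95606377 -0.82183073  0.99092092
 -1.20843941]
118 [ 0.05599796  0.65651909  0.19681641  1.49335524 -0.14180196  1.00569169
  2.34843984]
-62 [-0.44802937  0.93229769  1.1206372   1.51509319 -0.86632496  1.24963852
 -0.28505104]
```

```bash
python3 - <<'E'
from h import *
c=[.4525,.2035]; g=down(np.radians(94))
r.move_gripper(.055,30)
r.move_ptp([*c,.16],g); 
r.servo_line([*c,.018],v=.08); r.wait(.1)
r.move_gripper(0,25); w0=r.get_width()
r.servo_line([*c,.06],v=.08); r.wait(.1); w1=r.get_width()
r.servo_line([*c,.26],v=.15)
print(w0,w1,r.get_width(),r.get_clock(),r.get_force(),r.get_tool_pos())
c,im,d=shot('side'); save('s3.png',cv2.resize(im[:,:],None,fx=1.25,fy=1.25))
E
```

```text
0.031205928376107927 0.03113426546855305 0.031221197640373004 39.4333 [-0.16829358  0.2871818  -0.10197498] [0.45193551 0.20318052 0.25898907]
```

View pics/s3.png

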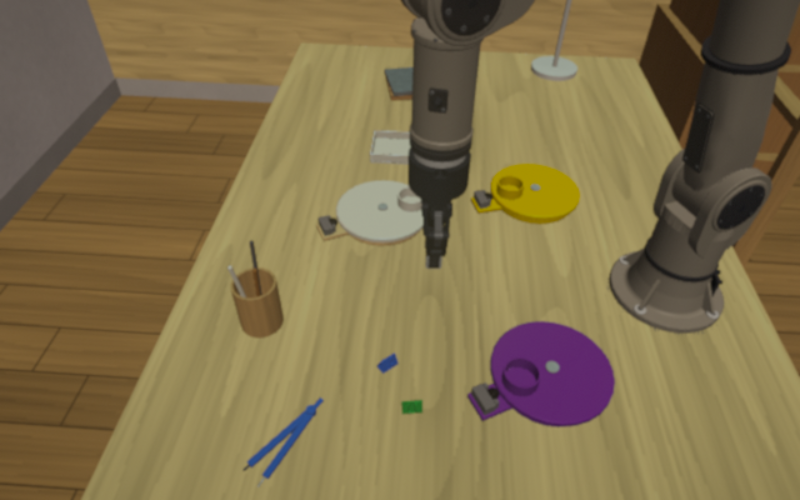

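The clip is held (width 31 mm; in the side view it is gone from the desk and sits in the jaws at (433,260)). Placing it now, with a gentle force-guarded descent.

```bash
python3 - <<'E'
from h import *
m=[.6252,-.1345]; o=down(np.radians(118))
r.move_ptp([*m,.20],o); r.servo_line([*m,.07],v=.1); r.servo_line([*m,.053],v=.03); r.wait(.2)
F0=np.array(r.get_force()); z=.053
for i in range(9):
    z-=.001; r.servo_line([*m,z],v=.02); r.wait(.05)
    f=np.mean([r.get_force() for _ in range(3)],0)-F0; print(round(z,4),np.round(f,1),np.round(r.get_tool_pos(),4))
    if f[2]>2: break
w=r.get_width(); r.move_gripper(.05); r.wait(.2); print(w,r.get_width(),r.get_clock())
r.servo_line([*m,.12],v=.08); r.move_ptp([.48,-.10,.33],down(np.pi/2+.5)); r.wait(.2)
c,im,d=shot('wrist'); P=cloud(c,d); np.save('w4.npy',P)
save('w4.png',cv2.resize(im[100:290,160:350],None,fx=3,fy=3))
C=np.array([.562,-.1675]); D=np.linalg.norm(P[...,:2]-C,axis=-1); D2=np.linalg.norm(P[...,:2]-m,axis=-1)
k=(D<.1)&(P[...,2]>.045)&(P[...,2]<.065)&(D2>.04)
k,rad=cv2.minEnclosingCircle(P[k][:,:2].astype(np.float32)); k=np.array(k); print('cup',np.degrees(np.arctan2(*(k-C)[::-1]))%360)
q=P[(D2<.035)&(P[...,2]>.035)&(P[...,2]<.06)]; print('clip',q.mean(0),q.max(0),q.min(0),len(q),r.get_clock())
E
```

```text
0.052 [ 0.5 -0.1  0.2] [ 0.6252 -0.1345  0.052 ]
0.051 [-0.1 -0.1 -0.1] [ 0.6252 -0.1345  0.051 ]
0.05 [0.2 0.8 0.2] [ 0.6252 -0.1345  0.05  ]
0.049 [-0.3 -0.2  0.7] [ 0.6252 -0.1345  0.0489]
0.048 [-0.   0.3  2.7] [ 0.6255 -0.1346  0.0484]
0.03142790464922293 0.050051452837460715 45.3083
cup 199.2034045182512
clip [ 0.62200202 -0.13814598  0.04403767] [ 0.63336948 -0.11987865  0.0517892 ] [ 0.61070194 -0.15419878  0.03509356] 217 47.6167
```

View pics/w4.png

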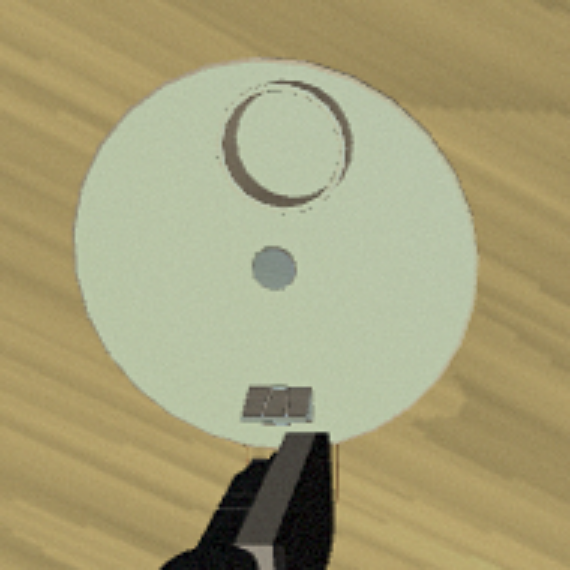

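The clip stands upright in front of the shoe (crop (278,404)). The cup angle is 199.2°, against 199.4° before placing. Handing in.

```bash
python3 -c "
from h import *
r.close_job(); print(r.get_clock())"
```

```text
the job is handed in; nothing more can be done
the job is handed in; nothing more can be done
```

I found the rubbing place, left its middle at the shoe to within about 3°, and stood the chrome clip there as the marker. The job was handed in at about 48 s on the robot's clock, and it reported no verdict.

- **Finding the place:** I turned the white disc by its finger cup with closed fingertips. The forward push peaked at a fingertip angle of about 212.5°. The reverse push peaked at about 188°. Allowing for about 24° of play in the cup, both put the middle at a cup angle of about 200°. The cup was left at about 199° by the camera, or 197.5° worked out from the fingertip positions.
- **Placing the clip:** It was set down with about 3 N and released upright. The camera puts its middle about 5 mm from my estimate of the mark, against the 20 mm allowed. The disc did not turn while I placed it (cup at 199.4° before, 199.2° after).
- **Bystanders:** I never went near the pencil cup, tray, compass or look-alikes, and they looked unmoved in the pictures taken on the way. The last view did not include them.

**What disagreed or stayed unchecked:**
- **Drag force:** I measured only about 8–9 N pushing forward and 6.5 N in reverse, below the stated 10–17 N. The shape and width of the drag did match the description.
- **Shoe force:** I could not measure the force on the shoe itself, so that test rests on the angle.

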